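# Rolling check of a drive pulley into its dock

### The job

Give the aluminium drive pulley its rolling check: from the yellow parking frame, roll it upright on its rim along the plywood board, always keeping it on the board (do not lift, skid or lay it down), over the little sill and into the blue dock. There press it against the stop for about a second with a steady push of about 12 N, and never strike or push the stop with more than 22 N or squeeze the pulley against the board and dock with more than 30 N. Then let go and leave it standing in the dock; leave the other things on the bench where they are.

Things in the scene. Friction and masses are not known exactly. Their poses are not given: they have to be found in the camera images.
- hub (a point): Centre of the drive pulley (solid disc, 88 mm across, 18 mm thick, 0.3 to 0.54 kg, standing on its rim), 44 mm above the board's top at rest. The frame turns with it: y is the axle (level, across the lane), z points to a red dot near the edge, straight up at the start
- wheel: The drive pulley, origin at its centre: aluminium, black band round the rim. A bright steel axle stub, 18 mm across, sticks out 11 mm on each face; its flat ends are 40 mm apart. The axle turns freely in the pulley's ball bearing: pinched by its two ends from above, it can be held still while the disc rolls
- board: Plywood board 420 x 120 x 12 mm, fixed; origin at the centre of its underside, x along the lane to the dock, y across. The pulley starts near x -150 to -110, y 0. Dock: two blue cheeks 16 mm high, 8 thick, 24 mm apart, from x 85 to 170, flared at the mouth from x 49; a round steel sill 3 mm high across the lane at x 107.5; stop face at x 170
- home (a point): The point in the dock where the pulley's centre is when it stands on the board against the stop: board x 126, y 0, z 56; axes as the board's. The sill lies 18.5 mm before it, so that a released pulley has about 2 mm of play between sill and stop.
- stop: Upright blue stop with a black rubber face, 40 mm wide, 55 mm high above the board, rigid. Its origin is the foot of the face, on the board's top, at board x 170, y 0; x points away from the lane.
- frame: Yellow parking frame on the board, 36 x 62 mm, fixed: two round bars 2 mm high across the lane, 15 mm before and behind its origin, which the pulley must be rolled over, joined by 4 mm high sides at y +-28 mm. The origin is at its centre on the board's top; x along the lane.
- spare_pulley: Bystander: a small spare pulley, 64 mm across, lying flat
- wrench: Bystander: a wrench lying on the bench
- screwdriver: Bystander: a screwdriver
- glaze_jar: Bystander: grey glaze jar, 76 mm wide, 85 mm high
- mug: Bystander: white mug, 84 mm wide, 80 mm high
- bowl: Bystander: white bowl, 120 mm wide, 60 mm high
- brush: Bystander: a green brush
There are look-alikes about, which are no part of the job. What is shaped like the wheel but orange or pink is not meant.

How it is judged:
By the outcome, as a careful person would: the job done as asked, in the order asked, and still so for the second after the job is handed in, with the robot touching nothing.
It also fails if it takes over 69 s, if anything falls off the work surface, if the arm or the gripper's body presses on something with over 40 N, if the wrist force passes 120 N, or if a joint passes its speed limit or range.

### The arm

A 7-joint arm with a two-finger parallel gripper is mounted at the origin on the work surface. World frame = base frame: x ahead of the robot, y to its left, z up, the work surface at z = 0. Lengths are in mm, angles in degrees, forces in N, time in s.
With the tool pointing down it reaches from about 425 to 800 mm from the base axis. Payload 8.3 kg.
Tool frame: the origin (TCP) lies on the centre line of the jaws, within the pads' length; the fingertips stand 22 mm ahead of it and the grasp point (between the pads) lies 3 mm ahead of it; z points along the fingers, y is the direction in which the jaws open and shut (so a half turn about z gives the same grasp; the last joint's range is limited). The gripper opens to 85 mm and grips with 20 to 120 N. Pads are 22 mm wide; open, the fingers measure 114 mm over their backs; the gripper's body (76 mm by 85 mm) begins 54 mm behind the grasp point. The pads swing forward as they close: fully open they stand 13 mm farther back than shut.
Start: joints at [-70.812, 21.967, 0.94, 78.501, -0.361, 79.538, -2.664], TCP at [242.069, 576.201, 253.279] pointing down, gripper open.
Joint ranges: [-169.22, 169.22], [-14.56, 117.87], [-87.37, 89.26], [10.42, 133.3], [-82.24, 262.24], [0.94, 117.77], [-172.7, 172.7]. Speed limits (degrees/s): [136.94, 136.94, 172.46, 172.46, 180, 180, 180].

### API

Orientations are given as [roll, pitch, yaw] about the fixed x, y, z axes, in that order (R = Rz(yaw) Ry(pitch) Rx(roll)).
In Python, from plant import bot, kin, cams, job gives the robot as it stands. Calls block until the motion is done:
- bot.reach(position, orientation): joint-space move of the TCP to a pose.
- bot.move_l(position, v=150, rot=None, contact_N=None): straight line of the TCP; rot=None keeps the orientation; v is the mean speed in mm/s. With contact_N (N) it stops when the force on the tool has changed by that much, and returns True; else False.
- bot.move_joints(angles): joint-space move.
- bot.ungrasp() and bot.clamp(strength=None): open the fingers fully, or close them until they stop; strength is the grip in N (None keeps the last).
- bot.sleep(seconds).
- kin.solve_ik(position, orientation): joint angles nearest the present ones, or None.
- cams.camera(name): name is "scene" or "top" or "wrist"; returns a dict with "color" (480x640x3 uint8, red, green, blue), "range_z" (480x640 float32, mm along the optical axis (not along the pixel's ray), 0 where there is no reading), "K" (3x3 intrinsics, pixels), "R" (3x3) and "t" (3): a world point X has camera coordinates R X + t; the wrist camera has in their place "T_tool_cam" (4x4, takes a point from camera to tool coordinates, whose origin is the TCP and whose axes are the flange's). Camera axes: x right, y down, z forward; pixel columns grow to the right and rows downward; lengths in mm; the calibration is good to about 2 mm. A picture is of the moment at which its call begins: read the wrist's pose just before it.
A pose or a line that the arm cannot do raises bot.IKError and nothing moves.
- job.job_done(): hands the job in, once; it reports no verdict.
Readings, each from a call of its own:
- bot.read_clock(): time.
- bot.read_joint_positions(): joint angles.
- bot.read_joint_vel(): joint speeds.
- bot.read_tau(): joint torques, N m.
- bot.read_eef_pos(): TCP position.
- bot.read_orientation(): TCP orientation.
- bot.read_ft_force(): force on the tool from outside, world axes, zero at the start.
- bot.read_wrist_torque(): the same for the moment, N m.
- bot.read_width(): finger opening in mm.
Only numpy, scipy, OpenCV 4.12 (cv2) and the standard library are available. Lean on these libraries where they do the work, as an engineer would, in place of code of your own. Each camera call takes 0.05 s, during which the arm holds its last target.

## Working session

There is one attempt and no reset: what is moved stays moved. The work goes in short steps, each a Python script; the robot and the scene stay as the last script left them, time stands still between calls to the robot, and variables do not carry over. Pictures are saved under pics/ and viewed, and the job is handed in when it is done.

```bash
ls; mkdir -p pics; python3 - <<'E'
from plant import bot,kin,cams,job
import cv2
print(bot.read_clock(), bot.read_eef_pos(), bot.read_orientation(), bot.read_width(), bot.read_ft_force())
for n in ["scene","top"]:
    c=cams.camera(n); cv2.imwrite(f"pics/{n}0.png",c["color"][:,:,::-1]); print(n,c["K"],c["R"],c["t"])
    import numpy as np; np.savez(f"{n}0.npz",**c)
E
```

```text
pics
0.0 [241.89819598 575.78365728 252.27735803] [-1.79887631e+02  2.52622193e-03  1.57211640e+02] 85.29795791148463 [ 0.21060617  0.15778517 -0.27198421]
scene [[591.11628471   0.         320.32581859]
 [  0.         591.11628471 249.11747206]
 [  0.           0.           1.        ]] [[-0.46865544  0.8833517   0.00720112]
 [ 0.65075858  0.35074468 -0.67341773]
 [-0.59739045 -0.31091469 -0.7392271 ]] [ 253.30834335 -329.43120508 1543.98989408]
top [[489.58529737   0.         318.07486259]
 [  0.         489.58529737 246.21774226]
 [  0.           0.           1.        ]] [[ 0.0252052  -0.9995689  -0.01505723]
 [-0.99792672 -0.02426583 -0.05961062]
 [ 0.05921955  0.01652851 -0.99810814]] [ 17.50792134 586.94692599 926.40052661]
```

View pics/scene0.png

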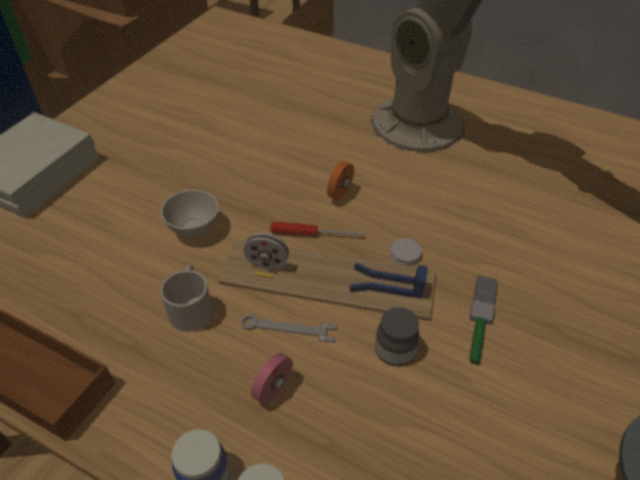

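View pics/top0.png

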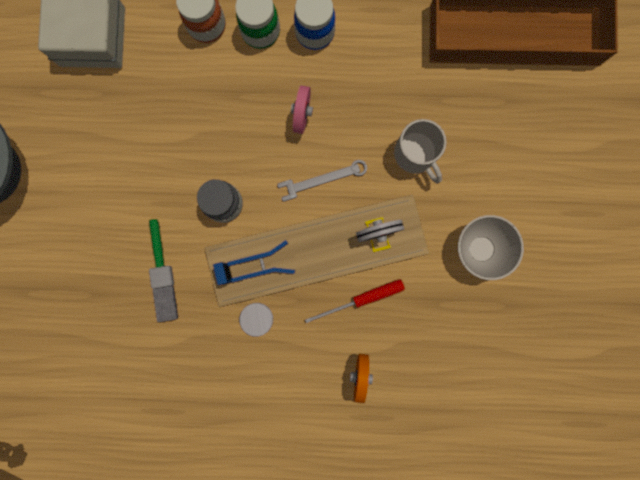

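```bash
cat > h.py <<'E'
import numpy as np, cv2
def load(n): return dict(np.load(n))
def ray(c,u,v):
    d=np.linalg.inv(c["K"])@np.array([u,v,1.0]); R=c["R"]; return -R.T@c["t"], R.T@d
def onz(c,u,v,z):
    o,d=ray(c,u,v); return o+d*(z-o[2])/d[2]
def cloud(c):
    v,u=np.mgrid[:480,:640]; z=c["range_z"].astype(float); K=c["K"]
    P=np.stack([(u-K[0,2])/K[0,0]*z,(v-K[1,2])/K[1,1]*z,z],-1)
    return (P-c["t"])@c["R"]
def proj(c,X):
    p=c["K"]@(c["R"]@np.asarray(X,float)+c["t"]); return p[:2]/p[2]
E
python3 - <<'E'
from h import *
c=load("top0.npz"); P=cloud(c); ok=c["range_z"]>0
print("cam",onz(c,0,0,0)*0-c["R"].T@c["t"])
reg=np.zeros((480,640),bool); reg[150:340,180:450]=1
z=P[...,2]
print("table z",np.median(z[ok&(~reg)]), "pct missing",1-ok.mean())
# height histogram in region
h,e=np.histogram(z[reg&ok],bins=np.arange(-10,110,4)); print(list(zip(e.astype(int),h)))
vis=np.clip(z*2.5+30,0,255).astype(np.uint8); vis[~ok]=0
cv2.imwrite("pics/topz.png",cv2.resize(vis[150:340,180:450],None,fx=2.9,fy=2.9,interpolation=cv2.INTER_NEAREST))
cv2.imwrite("pics/topc.png",cv2.resize(c["color"][150:340,180:450,::-1],None,fx=2.9,fy=2.9,interpolation=cv2.INTER_CUBIC))
s=load("scene0.npz")
cv2.imwrite("pics/scenec.png",cv2.resize(s["color"][210:330,210:450,::-1],None,fx=3.3,fy=3.3,interpolation=cv2.INTER_CUBIC))
E
```

```text
cam [530.42771343  16.431106   959.89979505]
table z -0.29229372514414154 pct missing 0.003990885416666701
[(np.int64(-10), np.int64(26)), (np.int64(-6), np.int64(6657)), (np.int64(-2), np.int64(23758)), (np.int64(2), np.int64(2814)), (np.int64(6), np.int64(3021)), (np.int64(10), np.int64(8874)), (np.int64(14), np.int64(1634)), (np.int64(18), np.int64(338)), (np.int64(22), np.int64(538)), (np.int64(26), np.int64(494)), (np.int64(30), np.int64(89)), (np.int64(34), np.int64(61)), (np.int64(38), np.int64(51)), (np.int64(42), np.int64(64)), (np.int64(46), np.int64(84)), (np.int64(50), np.int64(69)), (np.int64(54), np.int64(136)), (np.int64(58), np.int64(173)), (np.int64(62), np.int64(262)), (np.int64(66), np.int64(218)), (np.int64(70), np.int64(90)), (np.int64(74), np.int64(82)), (np.int64(78), np.int64(181)), (np.int64(82), np.int64(872)), (np.int64(86), np.int64(213)), (np.int64(90), np.int64(67)), (np.int64(94), np.int64(141)), (np.int64(98), np.int64(103)), (np.int64(102), np.int64(3))]
```

View pics/topz.png

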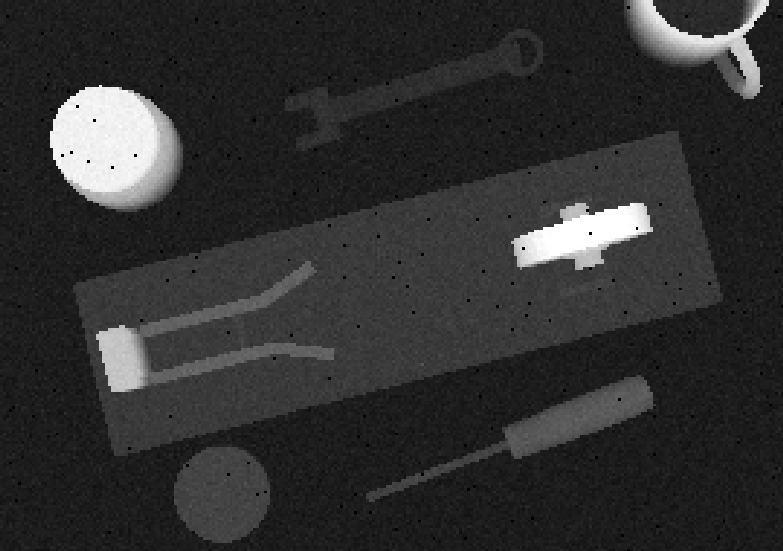

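View pics/topc.png

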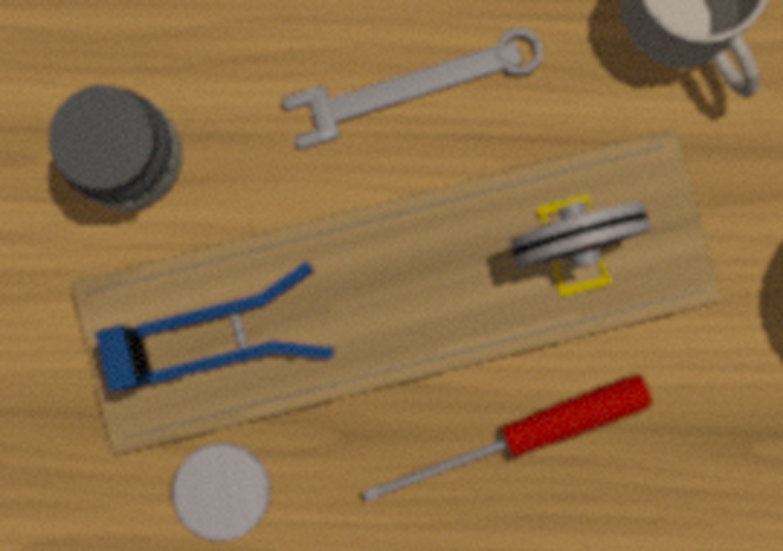

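View pics/scenec.png

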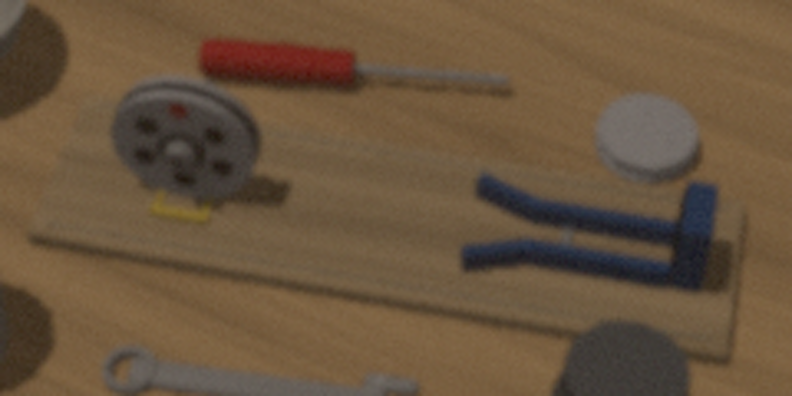

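```bash
cat > m.py <<'E'
from h import *
c=load("top0.npz"); s=load("scene0.npz"); P=cloud(c); ok=c["range_z"]>0; z=P[...,2]
reg=np.zeros((480,640),bool); reg[185:312,195:440]=1
# board: fit plane
m=(reg&ok&(z>6.5)&(z<35)).astype(np.uint8)
m[cv2.connectedComponents(m)[1]!=0]=1
n,lab,st,ce=cv2.connectedComponentsWithStats(m); k=1+np.argmax(st[1:,4]); bm=(lab==k)
cnt=max(cv2.findContours(bm.astype(np.uint8),cv2.RETR_EXTERNAL,cv2.CHAIN_APPROX_NONE)[0],key=len)[:,0,:]
zb=np.median(z[bm&(z<15)]); print("board z",zb)
pts=np.array([onz(c,u,v,12)[:2] for u,v in cnt],np.float32)
r=cv2.minAreaRect(pts); print("rect",r); bx=cv2.boxPoints(r)
# robust: by area moments of filled contour
f=np.zeros((480,640),np.uint8); cv2.drawContours(f,[cnt[:,None]],-1,1,-1)
vv,uu=np.nonzero(f); q=np.array([onz(c,u,v,12)[:2] for u,v in zip(uu,vv)]); ctr=q.mean(0)
w,V=np.linalg.eigh(np.cov(q.T)); print("moment ctr",ctr,"size",np.sqrt(12*w),"ax",np.degrees(np.arctan2(V[1,1],V[0,1])))
# blue
for nm,cam in (("top",c),("scene",s)):
    hsv=cv2.cvtColor(cam["color"],cv2.COLOR_RGB2HSV)
    R=np.zeros((480,640),bool)
    if nm=="top":R[225:300,200:310]=1
    else:R[250:310,340:440]=1
    b=R&(hsv[...,0]>105)&(hsv[...,0]<130)&(hsv[...,1]>120)
    print(nm,"blue",b.sum(), np.argwhere(b).min(0),np.argwhere(b).max(0))
    np.save(nm+"_blue.npy",b)
E
python3 m.py
```

```text
board z 11.37262256099553
rect ((578.5331420898438, 35.73455810546875), (119.6611099243164, 418.8177185058594), 15.734296798706055)
moment ctr [578.32198884  35.68066381] size [119.64543043 418.92072473] ax 105.73079925774739
top blue 425 [242 214] [283 293]
scene blue 5 [275 418] [278 424]
```

```bash
cat >> h.py <<'E'
B0=np.array([578.4,35.7]); YAW=np.radians(105.73)
def w2b(X,B=None,yaw=None):
    X=np.asarray(X,float); B=B0 if B is None else B; yaw=YAW if yaw is None else yaw
    d=X[...,:2]-B; c,s=np.cos(yaw),np.sin(yaw)
    return np.stack([c*d[...,0]+s*d[...,1],-s*d[...,0]+c*d[...,1],X[...,2]],-1)
def b2w(x,y,z,B=None,yaw=None):
    B=B0 if B is None else B; yaw=YAW if yaw is None else yaw
    c,s=np.cos(yaw),np.sin(yaw); return np.array([B[0]+c*x-s*y,B[1]+s*x+c*y,z])
E
cat > m2.py <<'E'
from h import *
c=load("top0.npz"); s=load("scene0.npz"); P=cloud(c); ok=c["range_z"]>0
Q=w2b(P); z=Q[...,2]; x=Q[...,0]; y=Q[...,1]
inb=ok&(abs(x)<205)&(abs(y)<58)
# wheel upper rim
wm=inb&(x<0)&(z>70)
print("wheel rim x range",x[wm].min(),x[wm].max(),"y",y[wm].min(),y[wm].max(),"zmax",np.percentile(z[wm],98), wm.sum())
A=Q[wm]; top=A[A[:,2]>90]; print("top pts mean",top.mean(0), len(top))
# slope of y vs x for rim
k=np.polyfit(A[:,0],A[:,1],1); print("yaw wheel rel lane",np.degrees(np.arctan(k[0])))
sm=inb&(x<0)&(z>48)&(z<70); S=Q[sm]; S=S[(abs(S[:,0]-top[:,0].mean())<12)]
for sg in (1,-1):
    T=S[(sg*(S[:,1]-top[:,1].mean())>9)&(S[:,2]>60)]
    print("stub",sg,len(T),T.mean(0) if len(T) else None,T[:,0].min(),T[:,0].max(),T[:,1].min(),T[:,1].max())
# cheeks: z 20..34, x 85..165
for x0,x1 in ((50,85),(88,125),(125,160)):
  for sg in (1,-1):
    T=Q[inb&(x>x0)&(x<x1)&(z>24.5)&(z<32)&(sg*y>0)]
    if len(T): print("cheek",x0,sg,len(T),"y",T[:,1].mean(),T[:,1].min(),T[:,1].max(),"x",T[:,0].min(),T[:,0].max())
T=Q[inb&(x>150)&(z>58)]; print("stop",len(T),T[:,0].min(),T[:,0].max(),T[:,1].min(),T[:,1].max(),T[:,1].mean(),np.median(T[:,2]))
# others: bystanders near
for nm,(u0,v0,u1,v1) in dict(mug=(390,115,450,185),bowl=(455,212,525,282),jar=(190,175,245,225),screw=(300,275,410,325),spare=(235,300,275,340),wrench=(275,155,370,205)).items():
    T=Q[v0:v1,u0:u1].reshape(-1,3); o=ok[v0:v1,u0:u1].ravel(); T=T[o&(T[:,2]>(5 if nm in('wrench','spare') else 15))&((abs(T[:,1])>62)|(abs(T[:,0])>212))]
    print(nm,len(T),T.min(0).round(),T.max(0).round())
# yellow
hsv=cv2.cvtColor(c["color"],cv2.COLOR_RGB2HSV); R=np.zeros((480,640),bool); R[205:260,350:410]=1
ym=R&(hsv[...,0]>22)&(hsv[...,0]<34)&(hsv[...,1]>190)&(hsv[...,2]>120)
q=np.array([w2b(onz(c,u,v,14)) for v,u in np.argwhere(ym)]); print("yellow",len(q),q.min(0),q.max(0))
for sg in (1,-1):
    t=q[sg*q[:,1]>15]; print(sg,t.mean(0),np.percentile(t,[2,98],axis=0))
E
python3 m2.py
```

```text
wheel rim x range -164.98181522354392 -81.95905866952559 y -13.147963705079974 7.363504894644699 zmax 100.95533695203115 493
top pts mean [-122.87028739   -3.20881347   96.42670928] 314
yaw wheel rel lane 0.9184630150914902
stub 1 51 [-123.43875207   10.81257119   63.82806634] -133.62835458263731 -112.5601576515498 5.9044065190912995 16.367875643718424
stub -1 35 [-123.21596233  -19.25965366   63.1258528 ] -131.3508756600864 -115.60937694282089 -23.273063652648133 -15.232713414837974
cheek 50 1 80 y 23.01243511954577 13.925958793580495 32.15771726472801 x 50.31293551533566 84.77942083043298
cheek 50 -1 77 y -23.40721230794562 -33.3525859696184 -13.376719156115492 x 50.73214941129905 84.48181311735677
cheek 88 1 81 y 15.793863039007158 11.842196175768443 19.74990832173583 x 88.64964697655306 124.67110130675975
cheek 88 -1 80 y -16.135309928811125 -20.056038701937297 -12.057820527507676 x 88.38445307960646 124.58645831884364
cheek 125 1 76 y 15.849054880241297 11.793857867862584 19.697347222966506 x 125.21108490412001 159.75041306919098
cheek 125 -1 76 y -16.251010741970354 -20.3814060
[... 151 characters left out ...]
8 0.09585240630228116 66.04971464049245
mug 1391 [-281. -182.   15.] [-196.  -65.   84.]
bowl 2214 [-372.   17.   15.] [-253.  136.   64.]
jar 1498 [ 115. -170.   16.] [189. -96.  89.]
screw 707 [-146.   93.   15.] [ 51. 129.  29.]
spare 860 [114.  69.   5.] [176. 132.  21.]
wrench 731 [-137. -179.    5.] [  42. -110.   12.]
yellow 104 [-139.89987604  -31.76310992   14.        ] [-104.94082674   29.87766701   14.        ]
1 [-123.49055935   25.99733607   14.        ] [[-138.93485408   18.3133612    14.        ]
 [-106.28943261   29.72149547   14.        ]]
-1 [-117.16185384  -28.68107187   14.        ] [[-138.87188063  -31.73158791   14.        ]
 [-105.34372922  -22.57026179   14.        ]]
```

```bash
python3 - <<'E'
from h import *
s=load("scene0.npz"); c=load("top0.npz")
print("stub -y end if y0=-3.4:",proj(s,b2w(-123,-23.4,56)),"if 0:",proj(s,b2w(-123,-20,56)))
# annotate
im=s["color"][:,:,::-1].copy()
P=cloud(s); Q=w2b(P); x,y,z=Q[...,0],Q[...,1],Q[...,2]
ok=s["range_z"]>0
f=ok&(abs(x+123)<46)&(y>-40)&(y<10)&(z>25)&(z<105)
T=Q[f]; print("face-ish",len(T)); h,e=np.histogram(T[:,1],bins=np.arange(-40,11,1.0)); print(list(zip(e.astype(int).tolist(),h.tolist())))
F=T[(T[:,1]>-16)&(T[:,1]<-8)]; A=np.c_[F[:,0]+123,F[:,2]-56,np.ones(len(F))]; 
k=np.linalg.lstsq(A,F[:,1],rcond=None)[0]; r=F[:,1]-A@k; print("face plane y=",k,"std",r.std())
E_=T[T[:,1]<-19]; print("stub end",len(E_),E_.mean(0),E_[:,1].min())
g=F; print("face x range",np.percentile(g[:,0],[1,99]),"z",np.percentile(g[:,2],[1,99]))
bt=ok&(abs(x)<40)&(abs(y)<55); print("scene board z",np.median(z[bt]))
for sg in(1,-1):
    t=ok&(x>90)&(x<160)&(sg*y>5)&(sg*y<26)&(z>25); print("cheek scene",sg,Q[t].mean(0),Q[t].min(0),Q[t].max(0))
st=ok&(x>150)&(x<200)&(abs(y)<40)&(z>60);print("stop scene",Q[st].min(0),Q[st].max(0))
E
```

```text
stub -y end if y0=-3.4: [263.14942407 258.82037052] if 0: [263.63085902 257.54019953]
face-ish 1216
[(-40, 0), (-39, 0), (-38, 0), (-37, 0), (-36, 0), (-35, 0), (-34, 0), (-33, 0), (-32, 0), (-31, 0), (-30, 0), (-29, 0), (-28, 0), (-27, 1), (-26, 1), (-25, 5), (-24, 14), (-23, 13), (-22, 12), (-21, 5), (-20, 5), (-19, 4), (-18, 6), (-17, 8), (-16, 32), (-15, 85), (-14, 153), (-13, 241), (-12, 185), (-11, 114), (-10, 60), (-9, 23), (-8, 20), (-7, 23), (-6, 14), (-5, 17), (-4, 22), (-3, 13), (-2, 16), (-1, 16), (0, 22), (1, 18), (2, 15), (3, 24), (4, 13), (5, 8), (6, 7), (7, 1), (8, 0), (9, 0)]
face plane y= [ 1.59043905e-02  8.02679467e-03 -1.22777002e+01] std 1.4992903726253786
stub end 56 [-121.50152325  -22.37791248   56.10795916] -26.105116833537565
face x range [-163.75580927  -80.9836575 ] z [26.10867331 99.08440788]
scene board z 10.625379782818753
cheek scene 1 [124.75490561  15.06718928  26.89466105] [90.58661675  8.52313264 25.02054144] [159.86686617  20.6145234   31.13352728]
cheek scene -1 [127.05160083 -16.97808803  27.04323029] [ 90.31454794 -22.62732657  25.08391021] [159.9908146  -11.10436043  31.83700703]
stop scene [170.48544957 -22.39890567  60.05764423] [190.48918653  19.87404415  68.79709288]
```

```bash
python3 - <<'E'
from h import *
from plant import bot,kin,cams,job
for yw in (105.73,-74.27):
  for x,y in((-123,-3),(0,0),(126,0)):
    p=b2w(x,y,220); print(yw,p.round(1),np.round(kin.solve_ik(list(p),[180,0,yw]),1))
bot.reach(list(b2w(126,0,200)),[180,0,105.73])
def snap(n):
    p,o=bot.read_eef_pos(),bot.read_orientation(); c=cams.camera("wrist"); np.savez(n+".npz",p=p,o=o,**c); cv2.imwrite(f"pics/{n}.png",c["color"][:,:,::-1]); print(n,p,o,bot.read_clock()); return c
c=snap("w_dock"); print(c["K"],c["T_tool_cam"].round(3))
bot.move_l(list(b2w(-123,-3,200)),v=200)
snap("w_wheel")
E
```

```text
105.73 [614.6 -81.9 220. ] [-26.4  26.9  44.1  83.8 -18.9  76.8  34.5]
105.73 [578.4  35.7 220. ] [-33.5  19.3  34.3  90.2 -11.2  74.   18.1]
105.73 [544.2 157.  220. ] [-41.   16.6  26.9  92.   -7.8  73.3   2.9]
-74.27 [614.6 -81.9 220. ] [ -41.6   43.4   77.7   84.4  -42.3   85.7 -128.7]
-74.27 [578.4  35.7 220. ] [ -58.1   37.3   78.    91.1  -36.8   81.9 -141.3]
-74.27 [544.2 157.  220. ] [ -72.5   35.1   78.2   93.1  -34.8   80.7 -154.7]
w_dock [543.84398273 159.05204923 199.99340069] [ 1.79996959e+02 -3.83698861e-02  1.05928517e+02] 2.0333
[[340.90099867   0.         315.59666533]
 [  0.         340.90099867 244.37864396]
 [  0.           0.           1.        ]] [[ 1.00000e-03 -9.61000e-01 -2.76000e-01  6.97620e+01]
 [ 1.00000e+00  1.00000e-03 -0.00000e+00 -7.33000e-01]
 [ 1.00000e-03 -2.76000e-01  9.61000e-01 -1.22237e+02]
 [ 0.00000e+00  0.00000e+00  0.00000e+00  1.00000e+00]]
w_wheel [614.63258675 -80.28716419 199.90786672] [ 1.79996350e+02 -5.09327182e-02  1.05837366e+02] 3.475
```

```bash
python3 - <<'E'
from plant import bot
import numpy as np
from h import *
print(bot.read_eef_pos(),bot.read_orientation(),b2w(-123,-3,200)); bot.sleep(0.3); print(bot.read_eef_pos(),bot.read_orientation(),bot.read_ft_force())
E
```

```text
[614.66780232 -80.16207707 199.94288511] [ 1.79992835e+02 -4.52190952e-02  1.05858265e+02] [614.63349997 -81.88032777 200.        ]
[614.63551766 -81.44293888 200.0594483 ] [ 1.79994133e+02 -4.20303908e-03  1.05766731e+02] [-0.46104686  0.93049782 -0.22627843]
```

View pics/w_wheel.png

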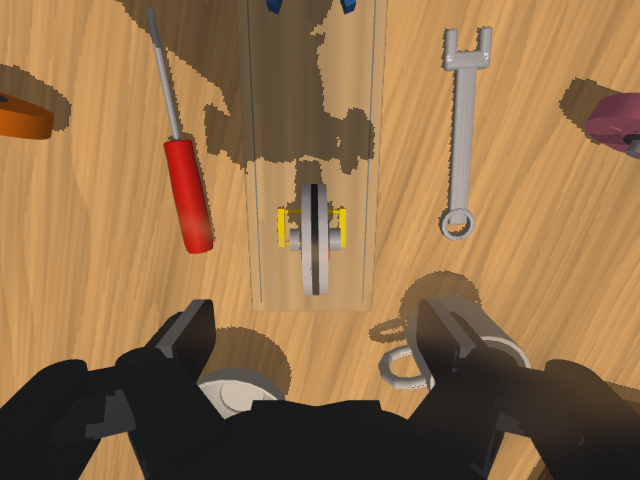

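View pics/w_dock.png

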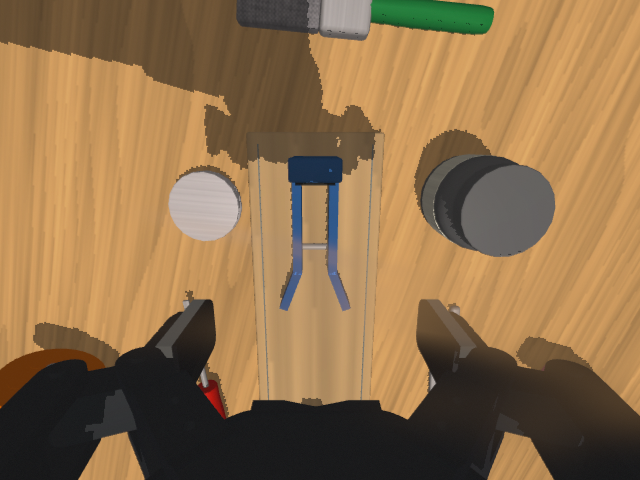

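```bash
cat > m3.py <<'E'
from h import *
from scipy.spatial.transform import Rotation as Ro
def wcloud(n):
    c=load(n+".npz"); v,u=np.mgrid[:480,:640]; z=c["range_z"].astype(float); K=c["K"]
    P=np.stack([(u-K[0,2])/K[0,0]*z,(v-K[1,2])/K[1,1]*z,z],-1)
    T=c["T_tool_cam"]; Pt=P@T[:3,:3].T+T[:3,3]
    R=Ro.from_euler("xyz",c["o"],degrees=True).as_matrix()
    return c,Pt,Pt@R.T+c["p"],z>0
if __name__=="__main__":
  for n in ("w_wheel","w_dock"):
    c,Pt,W,ok=wcloud(n); Q=w2b(W); x,y,z=Q[...,0],Q[...,1],Q[...,2]
    ok&=np.linalg.norm(Pt,axis=-1)>110
    print(n,"TCP in board",w2b(c["p"]))
    b=ok&(abs(x)<209)&(abs(y)<56)&(z>4)&(z<19); print("board z",np.median(z[b]),"table z",np.median(z[ok&(abs(y)>65)&(abs(y)<90)]))
    # edges per x slice: z>7
    for x0 in range(-200,200,40):
        sl=ok&(x>x0)&(x<x0+15)&(abs(y)<70)&(z>6.5)
        if sl.sum()>200: print(x0,"edges",y[sl].min().round(1),y[sl].max().round(1), ((y[sl].min()+y[sl].max())/2).round(2))
    if n=="w_wheel":
        wm=ok&(x<0)&(abs(y)<50)&(z>70); A=Q[wm]; print("rim",A.min(0),A.max(0),A.mean(0)); 
        for lo in(-165,-150,-135,-120,-105,-95):
            a=A[(A[:,0]>lo)&(A[:,0]<lo+10)]
            if len(a): print(lo,np.percentile(a[:,1],[1,99]),np.percentile(a[:,1],[1,99]).mean())
        S=Q[ok&(abs(x+123)<8)&(abs(y)<40)&(z>58)&(z<70)]; print("stubs",S[:,1].min(),S[:,1].max(),(S[:,1].min()+S[:,1].max())/2)
    else:
        for x0 in (60,90,110,130,150):
          a=[Q[ok&(x>x0)&(x<x0+12)&(z>23)&(z<34)&(sg*y>6)&(sg*y<40)][:,1].mean() for sg in(1,-1)]; print("cheeks",x0,a,np.mean(a))
        t=Q[ok&(x>160)&(abs(y)<40)&(z>60)]; print("stop",t.min(0),t.max(0))
E
python3 m3.py
```

```text
w_wheel TCP in board [-121.46625292   -3.43103475  199.90786672]
board z 13.703397472850156 table z 1.8239395707859387
-200 edges -58.7 61.4 1.35
-160 edges -58.7 61.3 1.31
-120 edges -58.5 61.5 1.5
-80 edges -58.5 61.5 1.51
-40 edges -58.7 61.5 1.4
0 edges -58.5 61.7 1.59
40 edges -58.4 61.7 1.68
rim [-162.4832714   -12.98844337   70.09229663] [-80.70875232   8.46016013  93.4519875 ] [-104.42686909   -1.85126113   84.68854261]
-165 [-11.47940164   6.09343573] -2.69298295733159
-150 [-11.00576283   6.40703811] -2.2993623576767312
-135 [-12.98809997 -12.88950993] -12.938804950557497
-120 [-12.86543083 -12.03410647] -12.449768654476927
-105 [-10.37244709   7.44749973] -1.4624736789348738
-95 [-9.88587578  7.59893452] -1.1434706326814128
stubs -22.044940074435615 18.155004385611633 -1.944967844411991
w_dock TCP in board [ 1.28100797e+02 -1.79400359e-01  1.99993401e+02]
board z 13.855371962353672 table z 1.878606926128839
-80 edges -52.7 59.0 3.17
-40 edges -58.6 61.2 1.31
0 edges -58.7 61.2 1.26
40 edges -58.6 61.2 1.32
80 edges -58.6 61.1 1.24
120 edges -58.7 61.7 1.5
160 edges -58.5 61.4 1.48
cheeks 60 [np.float64(25.452598106413696), np.float64(-22.60407587219046)] 1.4242611171116177
cheeks 90 [np.float64(17.361637468737054), np.float64(-14.368584641590584)] 1.4965264135732355
cheeks 110 [np.float64(17.101577684826527), np.float64(-14.3450393373206)] 1.3782691737529635
cheeks 130 [np.float64(17.300562947694612), np.float64(-14.531553257394306)] 1.3845048451501532
cheeks 150 [np.float64(17.278063479449333), np.float64(-14.383250706231545)] 1.4474063866088942
stop [170.37966599 -18.45284294  60.18471795] [190.48252167  21.17216377  70.47350905]
```

```bash
cat > snap.py <<'E'
from h import *
from plant import bot,kin,cams,job
def snap(n):
    p,o=bot.read_eef_pos(),bot.read_orientation(); c=cams.camera("wrist"); np.savez(n+".npz",p=p,o=o,**c); cv2.imwrite(f"pics/{n}.png",c["color"][:,:,::-1]); print(n,p.round(2),o.round(2),w2b(p).round(2),bot.read_clock()); return c
E
python3 - <<'E'
from snap import *
bot.move_l(list(b2w(-122.3,-2.7,115)),v=100,rot=[180,0,106.73]); bot.sleep(0.4)
snap("w_115"); print(bot.read_ft_force())
E
```

```text
w_115 [614.23 -81.27 115.2 ] [179.98   0.   106.73] [-122.31   -2.77  115.2 ] 5.225
[ 0.10216507 -1.70066803  0.95627305]
```

View pics/w_115.png

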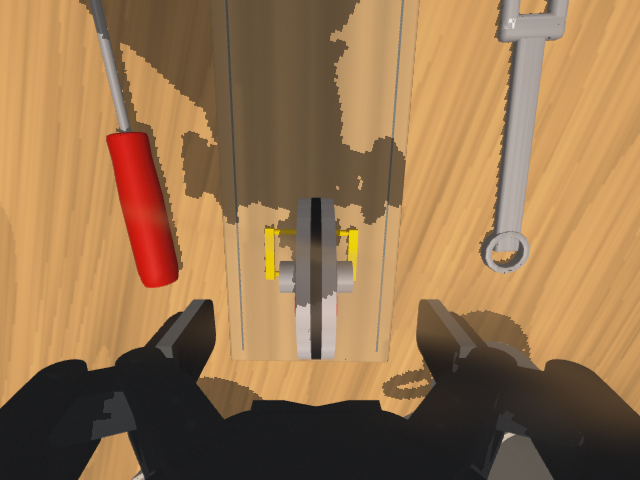

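```bash
python3 - <<'E'
from h import *
c=load("w_115.npz"); g=cv2.cvtColor(c["color"],cv2.COLOR_RGB2GRAY).astype(float); d=c["range_z"]
for v in range(210,352,20):
    r=g[v,295:337]; w=np.clip(60-r,0,None); print(v,"band",(w*np.arange(295,337)).sum()/w.sum().clip(1e-6), "wheel by depth:",[int(k) for k in np.nonzero((d[v]<d[v,316]+12)&(d[v]>0)&(abs(np.arange(640)-316)<45))[0][[0,-1]]])
for v in (270,275,280,285):
    k=np.nonzero((d[v]<d[v,345]+6)&(d[v]>0)&(abs(np.arange(640)-316)<60))[0]; print(v,"stub",k[0],k[-1],d[v,k[0]+3],d[v,k[-1]-3])
for v in (305,315,325,335,345):
    k=np.nonzero((d[v]<200)&(d[v]>0))[0]; L=k[k<290];L=L[L<260]; Rr=k[k>380]; print(v,"fingers",L.max(),Rr.min(),d[v,L.max()-2],d[v,Rr.min()+2],(L.max()+Rr.min())/2)
E
```

```text
210 band 315.6027397260274 wheel by depth: [297, 334]
230 band 315.6360856269113 wheel by depth: [296, 335]
250 band 0.0 wheel by depth: [296, 335]
270 band 0.0 wheel by depth: [295, 336]
290 band 0.0 wheel by depth: [295, 336]
310 band 0.0 wheel by depth: [295, 336]
330 band 0.0 wheel by depth: [296, 335]
350 band 316.00671140939596 wheel by depth: [297, 334]
270 stub 279 352 184.2436 184.10167
275 stub 279 352 183.06029 183.42981
280 stub 279 352 182.7518 182.9239
285 stub 279 352 184.27913 184.22153
305 fingers 212 419 138.0956 138.0865 315.5
315 fingers 213 418 138.46193 139.78127 315.5
325 fingers 214 417 141.03534 140.21275 315.5
335 fingers 215 416 142.79384 142.17921 315.5
345 fingers 214 417 140.56215 140.81998 315.5
```

```bash
python3 - <<'E'
from snap import *
hit=bot.move_l(list(b2w(-123.0,-2.72,57)),v=60,contact_N=5); bot.sleep(0.4)
print(hit); snap("w_57"); print(bot.read_ft_force(),bot.read_wrist_torque())
from m3 import wcloud
c,Pt,W,ok=wcloud("w_115"); Q=w2b(W); x,y,z=Q[...,0],Q[...,1],Q[...,2]
for x0 in (-160,-80,-40,0,40):
    sl=ok&(x>x0)&(x<x0+15)&(abs(y)<70)&(z>7.5)&(z<25); print(x0,(y[sl].min()+y[sl].max())/2, y[sl].max()-y[sl].min())
E
```

```text
False
w_57 [614.44 -81.94  57.15] [179.99   0.   106.73] [-123.     -2.8    57.15] 6.7917
[ 0.20650287 -0.01117964  0.14512569] [-0.00633379  0.04536965 -0.01682652]
-160 1.2571178428814562 120.09801262946235
-80 1.422691937217305 120.38850731469174
-40 1.3933550113453315 119.91983604449271
0 1.5126536365986532 120.2362717784242Traceback (most recent call last):
  File "<stdin>", line 7, in <module>
    return umr_minimum(a, axis, None, out, keepdims, initial, where)
ValueError: zero-size array to reduction operation minimum which has no identity
```

View pics/w_57.png

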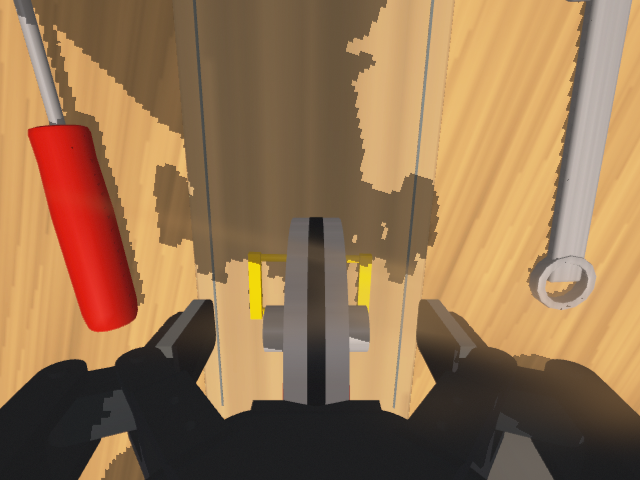

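```bash
python3 - <<'E'
from snap import *
bot.clamp(20); print(bot.read_width(),bot.read_ft_force().round(2),bot.read_eef_pos().round(2)); bot.sleep(0.3)
print(bot.read_width(),bot.read_ft_force().round(2),bot.read_wrist_torque().round(3))
snap("w_grip"); 
for n in ["scene","top"]:
    c=cams.camera(n); cv2.imwrite(f"pics/{n}1.png",c["color"][:,:,::-1]); np.savez(n+"1.npz",**c)
E
```

```text
39.56448595181398 [ 0.38 -0.24 -0.9 ] [614.56 -81.9   57.1 ]
39.52719769453561 [-1.33 -0.33  0.06] [-0.011 -0.196 -0.005]
w_grip [614.54 -81.93  57.12] [1.7998e+02 1.0000e-02 1.0673e+02] [-123.02   -2.9    57.12] 7.625
```

View pics/w_grip.png

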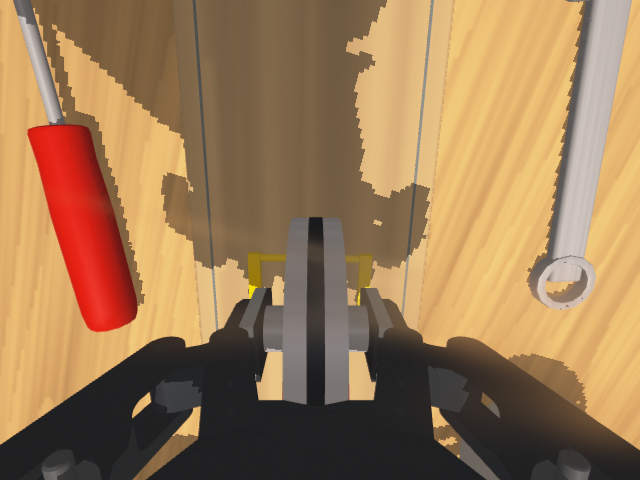

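```bash
python3 - <<'E'
from snap import *
bot.clamp(45); bot.sleep(0.2)
f=lambda: np.mean([bot.read_ft_force() for _ in range(5)],0).round(2)
print(bot.read_width(),f(),bot.read_clock())
p0=b2w(-123.0,-2.72,57)
for dz in (0.4,0.8):
    bot.move_l(list(p0-[0,0,dz]),v=20); bot.sleep(0.25); print(dz,f(),bot.read_eef_pos().round(2),bot.read_clock())
E
```

```text
39.122566514926696 [1.4  0.4  2.23] 8.1417
0.4 [ 0.13 -0.34  5.04] [614.66 -82.2   57.12] 8.6417
0.8 [-0.83  0.02  7.6 ] [614.75 -82.44  57.09] 9.1417
```

```bash
cat > roll.py <<'E'
from snap import *
Z0=57.1
def bump(x,xb,h):
    r=h/2; d=abs(x-xb); m=np.sqrt((44+r)**2-(44-r)**2)
    return 0 if d>=m else r+np.sqrt((44+r)**2-d*d)-44
def lane(F):  # world force -> board axes
    c,s=np.cos(YAW),np.sin(YAW); return np.array([c*F[0]+s*F[1],-s*F[0]+c*F[1],F[2]])
def run(xs,yf,yawf,zpre,log,bumps,v=25,Ft=5.0,kz=0.06):
    zc=0.0; cmd=None
    for x in xs:
        ff=sum(bump(x,xb,h) for xb,h in bumps)
        cmd=[*b2w(x,yf(x),0)[:2],Z0-zpre+ff+zc]
        bot.move_l(cmd,v=v,rot=[180,0,yawf(x)])
        F=lane(bot.read_ft_force()); p=w2b(bot.read_eef_pos())
        if abs(F[2]-Ft)>1.0: zc+=np.clip(kz*(F[2]-Ft),-0.35,0.35)
        log.append((x,*p,*F,bot.read_clock(),zc))
        if F[2]>18 or np.linalg.norm(F[:2])>16: print("STOP big force",F); break
    return zc
def show(log):
    for l in log: print("x %.1f act %.2f %.2f %.2f F %.1f %.1f %.1f t %.2f zc %.2f"%l)
E
python3 - <<'E'
from roll import *
log=[]
yf=lambda x:-2.75+0.0175*(x+123); ya=lambda x:106.73
run(np.arange(-121.5,-110,1.5),yf,ya,0.5,log,[(-107.4,2.0)])
show(log)
E
```

```text
x -121.5 act -121.70 -2.89 57.07 F 0.8 0.5 5.8 t 9.39 zc 0.00
x -120.0 act -120.70 -2.83 57.20 F -2.3 -0.2 5.2 t 9.64 zc 0.00
x -118.5 act -118.87 -2.83 57.67 F -1.7 -0.3 6.0 t 9.89 zc 0.06
x -117.0 act -117.05 -2.82 58.03 F -1.9 0.4 6.9 t 10.14 zc 0.17
x -115.5 act -115.30 -2.77 58.34 F -1.5 -0.5 7.1 t 10.39 zc 0.30
x -114.0 act -113.54 -2.76 58.63 F -1.0 0.0 5.9 t 10.64 zc 0.30
x -112.5 act -111.84 -2.73 58.78 F -0.7 -0.0 6.9 t 10.89 zc 0.41
x -111.0 act -110.18 -2.69 58.89 F 0.4 -0.0 5.5 t 11.14 zc 0.41
```

```bash
python3 - <<'E'
from roll import *
log=[]
yf=lambda x:-2.75+0.0175*(x+123); ya=lambda x:106.73
run(np.arange(-109.5,-89,1.5),yf,ya,0.3,log,[(-107.4,2.0)])
show(log)
E
```

```text
x -109.5 act -108.70 -2.69 58.91 F -0.8 0.0 7.2 t 11.39 zc 0.13
x -108.0 act -107.01 -2.64 58.92 F 0.2 -0.4 5.8 t 11.64 zc 0.13
x -106.5 act -105.45 -2.64 58.89 F 0.3 -0.1 5.4 t 11.89 zc 0.13
x -105.0 act -103.93 -2.56 58.77 F 1.0 -0.6 5.9 t 12.14 zc 0.13
x -103.5 act -102.43 -2.54 58.61 F 1.6 -0.5 4.5 t 12.39 zc 0.13
x -102.0 act -101.17 -2.47 58.46 F 0.8 -0.2 4.8 t 12.64 zc 0.13
x -100.5 act -100.08 -2.43 58.29 F 1.1 -1.6 3.3 t 12.89 zc 0.03
x -99.0 act -98.68 -2.39 58.00 F 1.8 -1.8 3.8 t 13.14 zc -0.04
x -97.5 act -97.14 -2.37 57.64 F 2.7 -1.5 5.4 t 13.39 zc -0.04
x -96.0 act -95.65 -2.34 57.24 F 2.1 -0.4 4.9 t 13.64 zc -0.04
x -94.5 act -94.99 -2.32 57.14 F 1.2 -0.5 5.8 t 13.89 zc -0.04
x -93.0 act -93.81 -2.26 57.11 F 1.1 -0.4 5.4 t 14.14 zc -0.04
x -91.5 act -92.15 -2.25 57.11 F 0.8 -1.0 6.2 t 14.39 zc 0.03
x -90.0 act -90.45 -2.24 57.12 F -0.2 -2.0 7.0 t 14.64 zc 0.14
```

```bash
python3 - <<'E'
from roll import *
log=[]
yf=lambda x:-2.75+0.0175*(x+123); ya=lambda x:106.73
run(np.arange(-82,7,8.0),yf,ya,0.3,log,[],v=40)
show(log); bot.sleep(0.2); snap("w_mid"); print(lane(bot.read_ft_force()))
c=cams.camera("scene"); cv2.imwrite("pics/scene2.png",cv2.resize(c["color"][190:330,210:450,::-1],None,fx=3,fy=3))
E
```

```text
x -82.0 act -81.53 -2.09 57.09 F 0.1 -0.1 7.0 t 14.99 zc 0.12
x -74.0 act -73.01 -1.95 57.08 F 0.3 -0.2 6.7 t 15.34 zc 0.22
x -66.0 act -64.63 -1.74 57.08 F -0.6 -1.0 6.7 t 15.69 zc 0.32
x -58.0 act -56.32 -1.59 57.10 F 0.7 -0.4 6.0 t 16.04 zc 0.32
x -50.0 act -48.20 -1.46 57.08 F -1.0 -0.6 6.3 t 16.39 zc 0.40
x -42.0 act -40.11 -1.29 57.09 F 0.2 -1.2 5.3 t 16.74 zc 0.40
x -34.0 act -32.06 -1.16 57.09 F -0.1 -0.5 4.9 t 17.09 zc 0.40
x -26.0 act -24.10 -1.04 57.13 F -0.7 -0.9 5.4 t 17.44 zc 0.40
x -18.0 act -16.12 -0.87 57.11 F 0.2 -1.1 5.2 t 17.79 zc 0.40
x -10.0 act -8.21 -0.71 57.10 F -0.1 -0.5 5.4 t 18.14 zc 0.40
x -2.0 act -0.41 -0.55 57.10 F 0.1 -1.1 4.7 t 18.49 zc 0.40
x 6.0 act 7.41 -0.43 57.13 F 1.1 0.3 4.4 t 18.84 zc 0.40
w_mid [577.08  41.98  57.13] [-1.7999e+02 -1.0000e-02  1.0674e+02] [ 6.4  -0.43 57.13] 19.0917
[-0.41276016 -1.09919051  5.16933203]
```

View pics/w_mid.png

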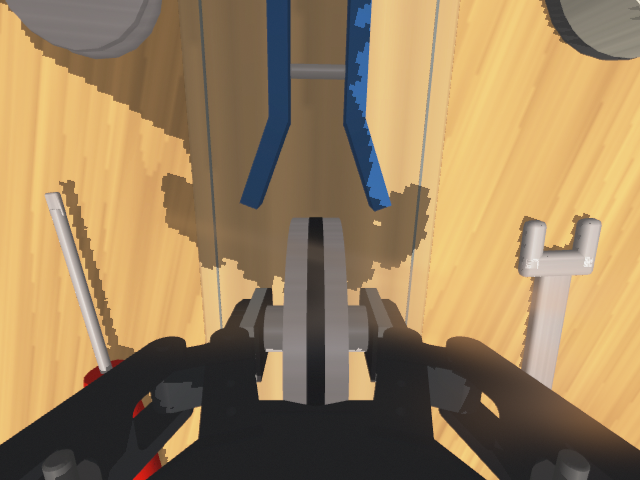

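View pics/scene2.png

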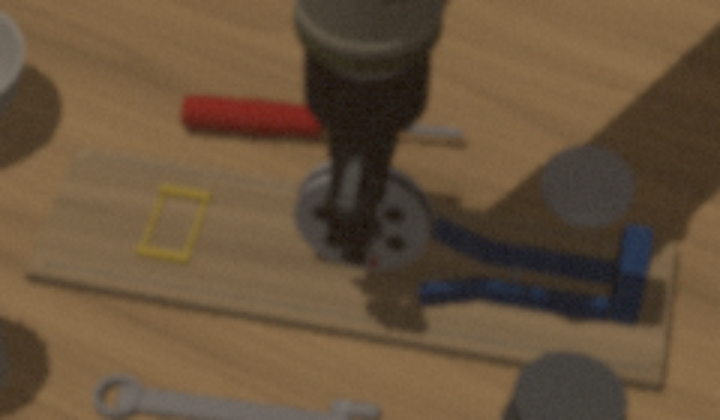

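```bash
python3 - <<'E'
from m3 import *
c,Pt,W,ok=wcloud("w_mid"); Q=w2b(W); x,y,z=Q[...,0],Q[...,1],Q[...,2]
for x0 in (52,60,68,76,86,96,106,116):
    a=[]
    for sg in(1,-1):
        t=Q[ok&(x>x0)&(x<x0+8)&(z>27)&(z<33)&(sg*y>5)&(sg*y<45)][:,1]; a.append((t.min()+t.max())/2 if len(t)>5 else np.nan)
    print(x0,np.round(a,2),"mid raw",np.mean(a).round(2),"corrected(-0.73)",(np.mean(a)-0.73).round(2))
wm=ok&(abs(x-30)<20)&(abs(y)<14)&(z>60); print("wheel front raw y mid",(Q[wm][:,1].min()+Q[wm][:,1].max())/2, "TCP y",w2b(c["p"])[1])
E
```

```text
52 [ 28.98 -26.28] mid raw 1.35 corrected(-0.73) 0.62
60 [ 26.08 -23.27] mid raw 1.4 corrected(-0.73) 0.67
68 [ 23.12 -20.22] mid raw 1.45 corrected(-0.73) 0.72
76 [ 19.96 -17.33] mid raw 1.32 corrected(-0.73) 0.59
86 [ 17.57 -14.76] mid raw 1.4 corrected(-0.73) 0.67
96 [ 17.42 -14.55] mid raw 1.44 corrected(-0.73) 0.71
106 [ 17.45 -14.46] mid raw 1.5 corrected(-0.73) 0.77
116 [ 17.38 -14.62] mid raw 1.38 corrected(-0.73) 0.65
wheel front raw y mid 0.0015872683011872724 TCP y -0.43409570243428863
```

```bash
cat > path2.py <<'E'
from roll import *
from scipy.integrate import quad
def hd(x): return np.interp(x,[40,88],[1.0,0.05])
def yf(x):
    return -0.40+np.trapezoid(np.radians(hd(np.linspace(6.4,x,200))),np.linspace(6.4,x,200))+0.12
ya=lambda x:105.73+hd(x)
E
python3 - <<'E'
from path2 import *
print(yf(90),yf(126))
log=[]
run(np.arange(12,85,6.0),yf,ya,-0.1,log,[],v=35)
show(log); bot.sleep(0.15); snap("w_in"); print(lane(bot.read_ft_force()))
E
```

```text
0.7480039048830611 0.7794205222610091
x 12.0 act 12.56 -0.19 57.14 F -0.1 -1.3 3.0 t 19.47 zc -0.12
x 18.0 act 18.62 -0.08 57.12 F 0.1 -1.2 3.6 t 19.79 zc -0.21
x 24.0 act 24.83 0.00 57.12 F -0.3 -0.9 5.6 t 20.12 zc -0.21
x 30.0 act 31.14 0.10 57.07 F 0.7 0.2 5.7 t 20.44 zc -0.21
x 36.0 act 37.38 0.20 57.09 F -0.1 0.0 6.0 t 20.77 zc -0.21
x 42.0 act 43.53 0.31 57.09 F -0.0 -1.2 6.1 t 21.09 zc -0.14
x 48.0 act 49.63 0.38 57.11 F 0.2 -1.4 5.8 t 21.42 zc -0.14
x 54.0 act 55.69 0.48 57.08 F 0.2 0.3 5.4 t 21.74 zc -0.14
x 60.0 act 61.75 0.56 57.10 F 0.1 -0.6 6.4 t 22.07 zc -0.06
x 66.0 act 67.78 0.65 57.08 F -0.3 -1.5 5.3 t 22.39 zc -0.06
x 72.0 act 73.75 0.71 57.10 F -0.3 -0.6 4.5 t 22.72 zc -0.06
x 78.0 act 79.68 0.74 57.10 F -0.6 -0.6 5.3 t 23.04 zc -0.06
x 84.0 act 85.72 0.76 57.11 F -0.4 -0.7 5.7 t 23.37 zc -0.06
w_in [554.48 117.72  57.09] [-1.7998e+02 -4.0000e-02  1.0591e+02] [85.43  0.79 57.09] 23.5667
[-0.21152442 -0.83598992  5.09808905]
```

View pics/w_in.png

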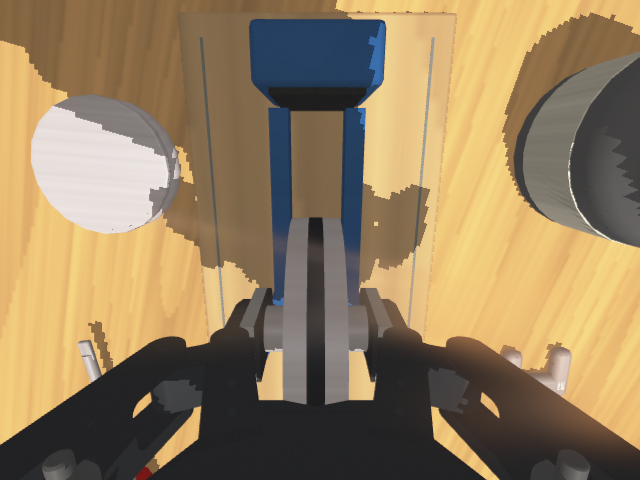

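```bash
python3 - <<'E'
from m3 import *
c,Pt,W,ok=wcloud("w_in"); Q=w2b(W); x,y,z=Q[...,0],Q[...,1],Q[...,2]
for x0 in (115,122,130,138,146,154):
    a=[]
    for sg in(1,-1):
        t=Q[ok&(x>x0)&(x<x0+8)&(z>27)&(z<33)&(sg*y>5)&(sg*y<45)][:,1]; a.append(np.percentile(t,[2,98]).mean() if len(t)>5 else np.nan)
    print(x0,np.round(a,2),"mid raw",np.mean(a).round(2))
for x0 in (100,105,110,115,120):
    t=Q[ok&(x>x0)&(x<x0+5)&(abs(y)<13)&(z>50)][:,1]
    if len(t): print("wheel raw",x0,np.percentile(t,[2,98]).mean().round(2),np.ptp(t).round(2))
g=cv2.cvtColor(c["color"],cv2.COLOR_RGB2GRAY).astype(float)
for v in (222,240,260,300,350,395):
    r=g[v,300:332]; k=np.nonzero(r<(r.min()+r.max())/2)[0]+300; print(v,"band",k.min(),k.max(),(k.min()+k.max())/2)
p=w2b(c["p"]);print(p, c["o"])
E
```

```text
115 [ 17.69 -14.56] mid raw 1.56
122 [ 17.36 -14.5 ] mid raw 1.43
130 [ 17.4 -14.5] mid raw 1.45
138 [ 17.31 -14.47] mid raw 1.42
146 [ 17.41 -14.47] mid raw 1.47
154 [ 17.43 -14.43] mid raw 1.5
wheel raw 100 -0.05 26.0
wheel raw 105 -0.04 25.99
wheel raw 110 1.76 18.07
wheel raw 115 1.77 17.98
wheel raw 120 1.78 18.17
222 band 309 322 315.5
240 band 308 323 315.5
260 band 307 323 315.0
300 band 307 324 315.5
350 band 307 324 315.5
395 band 307 324 315.5
[85.42873487  0.7857744  57.09455095] [-1.79983985e+02 -3.95229555e-02  1.05914132e+02]
```

```bash
python3 - <<'E'
from path2 import *
log=[]
y2=lambda x: np.interp(x,[85,105],[0.78,0.5])
run(np.arange(86.5,110.5,1.5),y2,lambda x:105.8,-0.05,log,[(108.0,3.0)],v=25,kz=0.08)
show(log)
E
```

```text
x 86.5 act 87.94 0.78 57.10 F 0.1 -0.8 4.3 t 23.82 zc 0.00
x 88.0 act 89.16 0.78 57.09 F 0.7 0.6 5.5 t 24.07 zc 0.00
x 89.5 act 90.58 0.77 57.11 F 0.4 -0.1 4.9 t 24.32 zc 0.00
x 91.0 act 91.52 0.76 57.14 F -1.4 -0.0 5.1 t 24.57 zc 0.00
x 92.5 act 92.48 0.81 57.32 F -2.7 -0.2 3.4 t 24.82 zc -0.13
x 94.0 act 94.06 0.78 57.83 F -2.4 0.6 4.1 t 25.07 zc -0.13
x 95.5 act 95.84 0.74 58.33 F -2.3 1.3 5.2 t 25.32 zc -0.13
x 97.0 act 97.48 0.72 58.74 F -2.6 0.9 4.1 t 25.57 zc -0.13
x 98.5 act 99.15 0.70 59.09 F -1.7 0.4 6.4 t 25.82 zc -0.02
x 100.0 act 100.74 0.69 59.41 F -0.6 -0.0 5.0 t 26.07 zc -0.02
x 101.5 act 102.19 0.68 59.61 F -1.2 1.1 4.7 t 26.32 zc -0.02
x 103.0 act 103.48 0.69 59.77 F 0.0 0.9 3.9 t 26.57 zc -0.11
x 104.5 act 104.85 0.65 59.87 F 0.2 1.6 4.4 t 26.82 zc -0.11
x 106.0 act 106.43 0.64 59.97 F 0.2 2.9 4.9 t 27.07 zc -0.11
x 107.5 act 107.88 0.63 59.97 F -0.2 2.3 4.9 t 27.32 zc -0.11
x 109.0 act 109.34 0.60 59.99 F 0.0 2.4 4.6 t 27.57 zc -0.11
```

```bash
python3 - <<'E'
from path2 import *
log=[]
y2=lambda x: 0.68
run(np.arange(110.5,124.5,1.2),y2,lambda x:105.8,-0.15,log,[(108.2,3.0)],v=14,kz=0.08)
show(log); bot.sleep(0.2); print(lane(bot.read_ft_force()),w2b(bot.read_eef_pos()))
E
```

```text
x 110.5 act 110.77 0.70 59.99 F 0.7 0.2 1.5 t 27.82 zc -0.28
x 111.7 act 111.92 0.67 59.85 F 0.1 2.1 4.1 t 28.07 zc -0.28
x 112.9 act 113.14 0.69 59.72 F 0.7 1.3 3.5 t 28.32 zc -0.40
x 114.1 act 114.37 0.65 59.55 F 1.5 2.2 5.9 t 28.57 zc -0.40
x 115.3 act 115.54 0.62 59.37 F 1.7 2.6 5.6 t 28.82 zc -0.40
x 116.5 act 116.75 0.64 59.12 F 1.4 2.3 5.3 t 29.07 zc -0.40
x 117.7 act 117.98 0.65 58.90 F 2.1 2.0 6.1 t 29.32 zc -0.32
x 118.9 act 119.10 0.67 58.63 F 2.2 1.9 4.5 t 29.57 zc -0.32
x 120.1 act 120.29 0.68 58.32 F 1.7 2.4 4.2 t 29.82 zc -0.32
x 121.3 act 121.43 0.65 58.00 F 1.7 2.0 4.5 t 30.07 zc -0.32
x 122.5 act 122.65 0.64 57.63 F 2.7 1.9 4.7 t 30.32 zc -0.32
x 123.7 act 123.82 0.66 57.21 F 3.5 2.1 5.3 t 30.57 zc -0.32
[2.37230386 2.6307205  4.82245858] [123.67095938   0.66925383  57.2543169 ]
```

```bash
python3 - <<'E'
from path2 import *
F=lambda n=6: lane(np.mean([bot.read_ft_force() for _ in range(n)],0))
x=123.7; z=56.93
def go(x,z,v=10,y=0.8):
    bot.move_l([*b2w(x,y,0)[:2],z],v=v,rot=[180,0,105.8])
while x<132:
    f=F()
    dx=0.5 if f[0]>-3 else float(np.clip((f[0]+12)/7*0.6,0.1,0.5))
    if f[0]<-11: break
    x+=dx
    if f[2]>6: z+=0.1
    if f[2]<3: z-=0.1
    go(x,z); f=F(); print("x %.2f z %.2f"%(x,z),f.round(2),w2b(bot.read_eef_pos()).round(2),round(bot.read_clock(),2))
for i in range(14):
    bot.sleep(0.1); f=F(); 
    print("hold",f.round(2),w2b(bot.read_eef_pos()).round(2),round(bot.read_clock(),2))
np.save("st.npy",[x,z])
E
```

```text
x 124.20 z 56.93 [3.33 2.64 6.2 ] [124.08   0.68  57.12] 31.02
x 124.70 z 57.03 [2.41 2.54 5.4 ] [124.28   0.68  57.14] 31.27
x 125.20 z 57.03 [0.78 2.51 4.62] [124.6    0.68  57.13] 31.52
x 125.70 z 57.03 [-0.62  2.01  4.6 ] [125.14   0.69  57.09] 31.77
x 126.20 z 57.03 [-0.02  1.21  4.65] [125.81   0.69  57.09] 32.02
x 126.70 z 57.03 [0.2  2.28 5.11] [126.46   0.69  57.09] 32.27
x 127.20 z 57.03 [-0.84  1.81  4.91] [126.54   0.71  57.09] 32.52
x 127.70 z 57.03 [-3.11  2.18  5.61] [126.58   0.72  57.1 ] 32.77
x 128.20 z 57.03 [-3.31  1.53  5.23] [126.56   0.73  57.13] 33.02
x 128.70 z 57.03 [-4.87  1.8   5.14] [126.6    0.74  57.11] 33.27
x 129.20 z 57.03 [-6.55  1.29  4.57] [126.66   0.74  57.08] 33.52
x 129.67 z 57.03 [-7.33  1.35  4.71] [126.7    0.74  57.1 ] 33.77
x 130.07 z 57.03 [-7.34  2.43  4.61] [126.72   0.75  57.1 ] 34.02
x 130.47 z 57.03 [-9.53  1.43  3.88] [126.73   0.74  57.1 ] 34.27
x 130.68 z 57.03 [-9.22  2.06  5.57] [126.74   0.75  57.13] 34.52
x 130.92 z 57.03 [-10.92   1.94   4.74] [126.74   0.77  57.11] 34.77
x 131.02 z 57.03 [-10.3    2.2    4.91] [126.74   0.7
[... 245 characters left out ...]
 0.75  57.13] 35.73
hold [-10.52   1.25   4.67] [126.77   0.76  57.13] 35.83
hold [-10.7    0.72   5.89] [126.75   0.77  57.12] 35.92
hold [-12.33   1.3    4.87] [126.73   0.8   57.09] 36.02
hold [-10.91   1.22   4.95] [126.77   0.76  57.15] 36.12
hold [-11.37   1.91   5.43] [126.76   0.77  57.14] 36.23
hold [-10.35   1.31   5.45] [126.74   0.77  57.1 ] 36.33
hold [-10.55   0.67   5.12] [126.74   0.77  57.12] 36.42
hold [-9.98  1.77  4.99] [126.77   0.78  57.11] 36.52
hold [-11.04   1.89   4.37] [126.77   0.77  57.1 ] 36.62
hold [-11.03   2.     4.4 ] [126.77   0.74  57.15] 36.73
hold [-11.43   1.71   4.29] [126.73   0.76  57.13] 36.83
hold [-11.23   1.01   4.84] [126.75   0.77  57.12] 36.92
```

```bash
python3 - <<'E'
from path2 import *
x,z=np.load("st.npy")
x+=0.7
bot.move_l([*b2w(x,0.85,0)[:2],z],v=8,rot=[180,0,105.8])
L=[]
for i in range(15):
    bot.sleep(0.1); L.append(lane(bot.read_ft_force()))
    if i==4 and abs(np.mean(L,0)[0]+12.3)>0.7:
        x+=(np.mean(L,0)[0]+12.4)/2.6; bot.move_l([*b2w(x,0.85,0)[:2],z],v=5,rot=[180,0,105.8]); print("adj",x)
L=np.array(L); print(L[:5].mean(0),L[5:].mean(0),L.min(0),L.max(0),x,bot.read_clock(),w2b(bot.read_eef_pos()))
np.save("st.npy",[x,z]); snap("w_push")
E
```

```text
[-12.49146915   1.40284853   4.52984185] [-12.42119775   1.23182203   4.65503513] [-13.02745812   0.50772693   3.82396307] [-11.98734806   2.06002564   5.48666331] 131.99136925160317 38.675 [126.78216747   0.77274534  57.1395352 ]
w_push [543.28 157.52  57.14] [179.97   0.3  105.54] [126.78   0.77  57.14] 38.725
```

View pics/w_push.png

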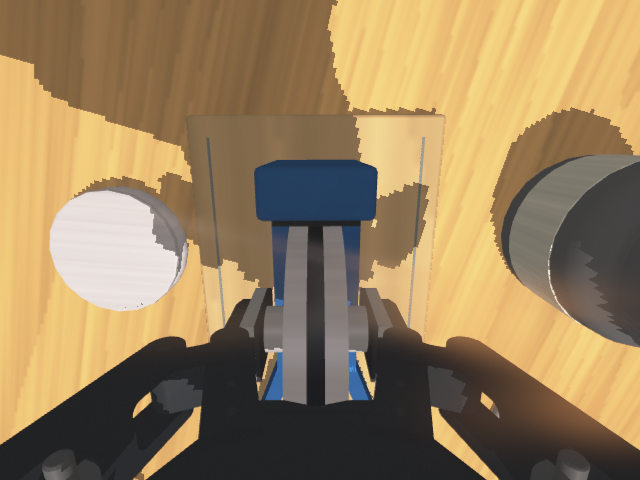

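```bash
python3 - <<'E'
from path2 import *
x,z=np.load("st.npy"); F=lambda: lane(np.mean([bot.read_ft_force() for _ in range(3)],0)).round(2)
bot.move_l([*b2w(127.4,0.85,0)[:2],z+0.15],v=10,rot=[180,0,105.8]); bot.sleep(0.4); print(F(),w2b(bot.read_eef_pos()).round(2),bot.read_clock())
y=0.8; xx=127.4; zz=z+0.15
for k in range(3):
    f=F(); zz+=np.clip((f[2]-1.5)/7,-.3,.4)*0.8; y+=np.clip(f[1]/5,-.3,.3); xx+=np.clip((f[0]+1)/3,-.5,.5)
    bot.move_l([*b2w(xx,y,0)[:2],zz],v=10,rot=[180,0,105.8]); bot.sleep(0.2); print(F(),w2b(bot.read_eef_pos()).round(2),bot.read_clock())
np.save("st.npy",[xx,y,zz])
E
```

```text
[-5.39  1.03  2.08] [126.65   0.76  57.12] 39.7333
[-4.46 -1.56  0.71] [126.66   0.84  57.15] 40.1833
[-3.1  -0.3   1.97] [126.58   0.73  57.15] 40.6333
[-0.74  0.37  2.56] [126.44   0.71  57.16] 41.0833
```

Forces are near zero; releasing.

```bash
python3 - <<'E'
from path2 import *
bot.ungrasp(); bot.sleep(0.2)
print(bot.read_width(),bot.read_ft_force().round(2),bot.read_clock()); snap("w_rel")
p=bot.read_eef_pos(); print(p)
E
```

```text
85.22831506273724 [0.11 0.01 0.76] 41.8083
w_rel [543.64 156.66  57.19] [-180.     0.   105.8] [125.86   0.66  57.19] 41.8583
[543.63787049 156.70145661  57.18121203]
```

View pics/w_rel.png

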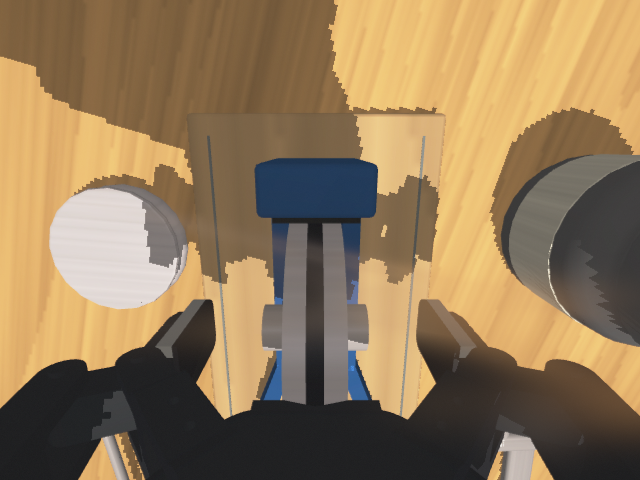

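```bash
python3 - <<'E'
from path2 import *
p=bot.read_eef_pos()
bot.move_l([p[0],p[1],110],v=60); bot.move_l([p[0],p[1],260],v=150); bot.sleep(0.3); snap("w_end"); print(bot.read_ft_force())
c=cams.camera("scene"); cv2.imwrite("pics/scene3.png",c["color"][:,:,::-1]); np.savez("scene3.npz",**c)
c=cams.camera("top"); cv2.imwrite("pics/top3.png",c["color"][:,:,::-1])
E
```

```text
w_end [543.48 156.64 259.51] [-1.7995e+02  1.0000e-02  1.0580e+02] [125.87   0.83 259.51] 44.3917
[-0.13156304  0.1724148   0.25852944]
```

View pics/w_end.png

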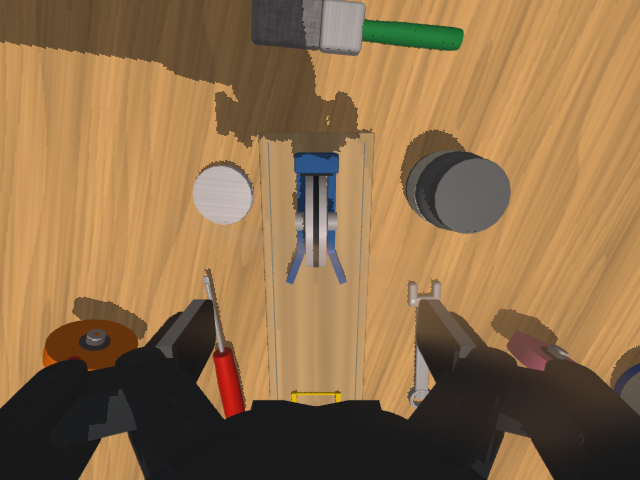

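View pics/scene3.png

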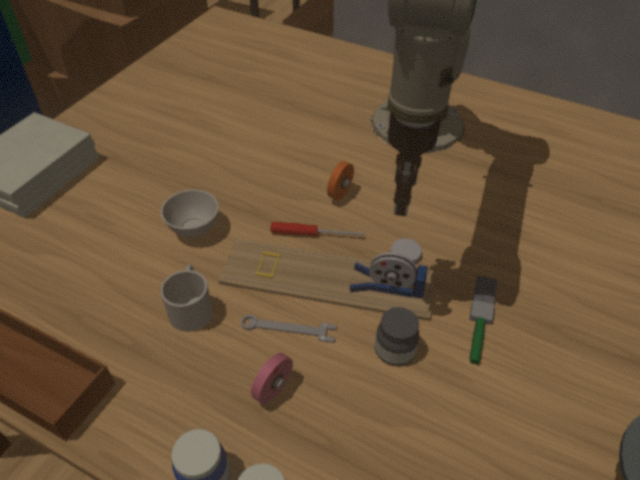

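```bash
python3 - <<'E'
from plant import bot,job
print(bot.read_clock(), job.job_done())
E
```

```text
the job is handed in; nothing more can be done
44.4917 None
```

The rolling check is done: the pulley now stands upright in the blue dock, released, with the arm raised clear. I handed the job in at 44.5 s of the 69 s allowed; no verdict is reported.

- **Rolling:** I pinched the axle by its ends and rolled the pulley over the frame's front bar, along the board and over the sill. Downward force stayed mostly between 3 and 7 N, briefly 1.5 N just past the top of the sill and 7.6 N while I tested stiffness. The hub's height followed the board, bar and sill (about 1.8 mm and 2.9 mm rise), with no sign of lifting. In the last scene picture the red dot sits at upper left. That fits about 249 mm of rolling without skidding.
- **Pressing:** The force built up gradually against the stop. One hold averaged about 10.8 N over 1.3 s. I then raised it to about 12.4 N and held that for 1.5 s (12.0–13.0 N). The highest push I read was 13 N, well under 22 N.
- **Release:** I brought the forces close to zero before opening the fingers. The last pictures show the pulley between the cheeks, between sill and stop. The other things look to be where they were, judged by eye.

**Disagreements:**
- The three cameras differed by up to 2.4 mm on where the lane lies sideways. I settled this by centring on the fingers in the wrist picture.
- I read a sideways force of up to 2.9 N while crossing the sill, after a small sideways correction I had commanded. It had gone before release.

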